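# Wind a specimen lift to its top stop and back it off

## Task

Raise the specimen lift that carries the red mount: crank its handwheel clockwise (seen from above) until it comes up against its stop, then back the wheel off a quarter turn and let go. Leave the lift with the green mount as it is.

Things in the scene. Friction and masses are not known exactly. Their poses are not given: they have to be found in the camera images.
- red_lift_crank (a joint): Angle (rad) of the handwheel of the lift that carries the red mount. It grows when the wheel turns clockwise seen from above; the table rises 10 mm a turn. Hard stop at 12.57 (two turns above the bottom, 0). It starts 1.05 to 1.5 turns below the stop. Light steady friction (about 1.5 N at the handle); it stays where it is left. At the stop the handle lies on the lift's -x side (the long side that faces the robot).
- red_lift_grip (a point): Middle of the upright crank handle of the red mount's lift: a black cylinder 18 mm in diameter and 47 mm tall (this point is 22 mm below its top), 136 mm above the worktop, standing on the rim of the handwheel (118 mm across, black rim, rim top about 29 mm below this point), 45 mm from the wheel's axis. The handle revolves freely about its own upright axis, so a gripper that pinches it from above can follow the circle without turning. It does not rise.
- red_lift_axis (a point): Point on the upright axis of that handwheel, at the height of the handle's middle. The lift is fixed to the worktop: aluminium base 100 x 180 mm, grey gear case under the wheel, and 95 mm from the wheel axis along the lift's +y a dark 68 mm square table that carries the red mount (30 mm across, 15 mm tall, fixed on it; its top at most 91 mm above the worktop). This point's axes are the lift's: z up, +y from the wheel to the table.
- green_lift_grip (a point): Middle of the same black crank handle on a second, equal lift, which carries a green mount. It must not be turned.

How it is judged:
On the way:
1. the red mount's lift is wound up to its stop (within 7 degrees) (value of joint red_lift_crank above 12.446 rad), for 0.1 s.
At the end, for the whole second after the job is handed in: The handwheel of the red mount's lift rests a quarter turn (90 degrees, give or take 20) back from its stop, released; the green mount's lift is as it was (value of joint red_lift_crank between 10.646 and 11.345 rad and not (velocity of joint red_lift_crank above 0.1 rad/s) and velocity of joint red_lift_crank above -0.1 rad/s); the robot touches nothing.
It fails at once if the crank of the green mount's lift is turned (its handle moves more than 15 mm) (distance of green_lift_grip from where it was at the start of the episode above 0.015 m).
It also fails if it takes over 58 s, if anything falls off the work surface, if the arm or the gripper's body presses on something with over 40 N, if the wrist force passes 120 N, or if a joint passes its speed limit or range.

## Robot

A 6-joint arm with a two-finger parallel gripper is mounted at the origin on a cart in front of the work surface, level with it; the furniture and walls round the work are solid. World frame = base frame: x ahead of the robot, y to its left, z up, the work surface at z = 0. Lengths are in m, angles in rad, forces in N, time in s.
With the tool pointing down it reaches from about 0.35 to 0.975 m from the base axis. Payload 4.9 kg.
Tool frame: the origin (TCP) lies on the front face of the gripper's body, between the roots of the fingers; the fingertips stand ctrl.finger_overhang ahead of it and the grasp point (between the pads) lies 54 mm ahead of it (ctrl.finger_overhang is the distance from the TCP to the fingertips, in m); z points along the fingers, y is the line along which they close (so a half turn about z gives the same grasp; the last joint's range is limited). The gripper opens to 85 mm and grips with 20 to 120 N. Pads are 22 mm wide; open, the fingers measure 114 mm over their backs; the gripper's body (76 mm by 85 mm) begins 54 mm behind the grasp point. The pads swing forward as they close: fully open they stand 13 mm farther back than shut.
Start: joints at [-1.44, 0.053, 1.613, -0, 1.476, -0.119], TCP at [0.155, -0.606, 0.304] pointing down, gripper open.
Joint ranges: [-3.01, 3.01], [-1.01, 2.22], [0.06, 2.58], [-1.02, 4.17], [0.09, 2.62], [-3.14, 3.14]. Speed limits (rad/s): [2.57, 2.57, 3.14, 3.14, 3.14, 3.14].

## Interface

Orientations are given as a rotation vector (axis times angle).
In Python, from station import ctrl, vision gives the robot as it stands. The module is installed in compiled form; this text tells all that it offers.
- The arm moves only by the tool drive_tool, never from a script. Its argument "rows" is a list of rows, each a list of 2 entries, a list of its own where there are three numbers: the shift along the tool's x, y, z in m, then the turn about the tool's z in rad. A call has 1 to 10 rows; each row shifts and turns the commanded pose from where the row before left it, along the tool's axes as they then stand; what a row does not reach is not made up. A row lasts 1/10 s, in which the tool goes at most 50 mm and 8.59 degrees, less where a joint would pass 70% of its speed; a pose out of reach is approached as far as the arm can. A call with a gripper value outside its range is refused whole. "jaw" is the closure, from 0 (fully open) to 1 (shut), set as the call begins (left out, the last holds). The fingers move at their own pace and stop on an object; "grip_force" is the grip in N (left out, the last holds). Time passes only in rows, so rows that do not move let the fingers close. It gives the time, the measured TCP pose, the force, the opening and the grip force at its end, in the units of the state.
- ctrl.get_obs(): the state, without advancing time (a new reading comes with each control period).
- vision.get_image(name): name is "scene" or "top" or "wrist"; returns a dict with "image" (384x512x3 uint8, blue, green, red), "vertical_fov" (degrees; the focal length in pixels is half the picture's height over the tangent of half this angle, whatever the lens; pixels are square), "cx", "cy" (the principal point, pixels), "dist_coeffs" ([k1, k2, p1, p2, k3] as OpenCV has them; the pictures are not rectified), "R" (3x3) and "t" (3): a world point X has camera coordinates R X + t. Camera axes: x right, y down, z forward; pixel columns grow to the right and rows downward; lengths in m; the calibration is good to about 2 mm. A picture is of the moment at which its call begins. There is no depth.
- ctrl.finish_job(): hands the job in; it is judged then, once.
The state is a dict: "t": time; "q": joint angles; "dq": joint speeds; "effort": joint torques, N m; "tool_pos": TCP position; "tool_rot": TCP orientation; "contact_force": force on the tool from outside, world axes, zero at the start; "wrist_torque": the same for the moment, N m; "opening": finger opening in m; "grip_force": force on a finger pad.
Only numpy, scipy, OpenCV 4.12 (cv2) and the standard library are available. Lean on these libraries where they do the work, as an engineer would, in place of code of your own. Each camera call takes 0.05 s, during which the arm holds its last target. There are 200 camera calls.

## Working session

There is one attempt and no reset: what is moved stays moved. The work goes in short steps, Python scripts to look and compute and a tool call to move; the robot and the scene stay as the last step left them, time stands still between calls to the robot, and variables do not carry over. Pictures are saved under pics/ and viewed, at most 10 in all, crops included, and the job is handed in when it is done.

Besides the shell and the picture viewer there is one more tool, called after ">>>" in YAML: its name, and indented under it one key for each argument. drive_tool: Moves the arm, as the interface text tells. Its arguments: {"type":"object","properties":{"rows":{"type":"array","items":{"type":"array"}},"jaw":{"type":"number"},"grip_force":{"type":"number"}},"required":["rows"]}

```bash
mkdir -p pics
python3 - <<'E'
from station import ctrl, vision
import cv2, pickle
o=ctrl.get_obs(); print(o['t'],o['tool_pos'],o['tool_rot'],ctrl.finger_overhang,o['opening'])
for n in ['scene','top']:
    d=vision.get_image(n); pickle.dump(d,open(f'pics/{n}.pkl','wb'))
    cv2.imwrite(f'pics/{n}0.png',cv2.resize(d['image'],(800,600),interpolation=cv2.INTER_CUBIC))
    print(n,d['vertical_fov'],d['cx'],d['cy'],d['dist_coeffs'],-d['R'].T@d['t'])
E
```

```text
0.0 [ 0.15444611 -0.6051261   0.30263957] [-3.11506746e+00 -3.91155979e-01  4.91064384e-05] 0.0726 0.08573326745364768
scene 42.7929691330674 261.98832145670804 198.7657415437533 [-0.204448  0.        0.        0.        0.      ] [0.13174479 0.41888759 0.67718068]
top 54.90092382762578 256.84658352685364 193.16938574149407 [-0.03083763  0.          0.          0.          0.        ] [ 0.33937559 -0.2452337   1.00597201]
```

View pics/top0.png

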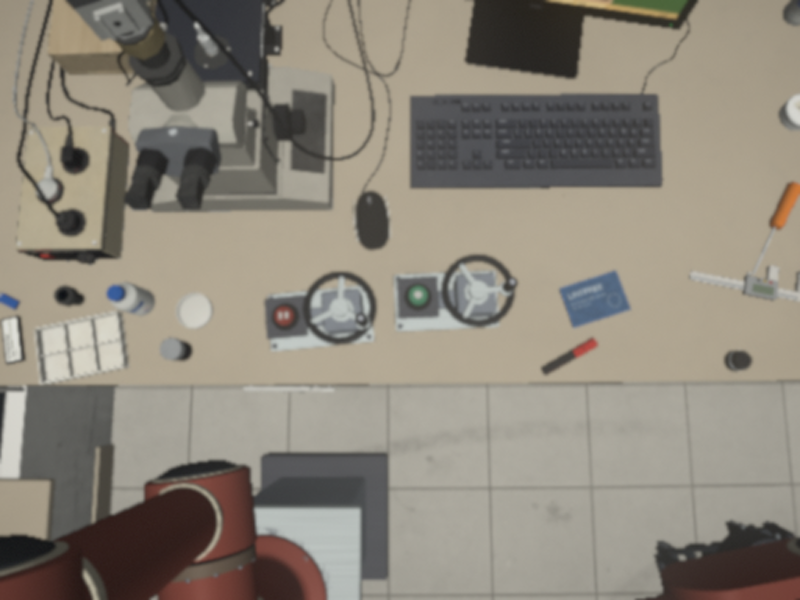

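View pics/scene0.png

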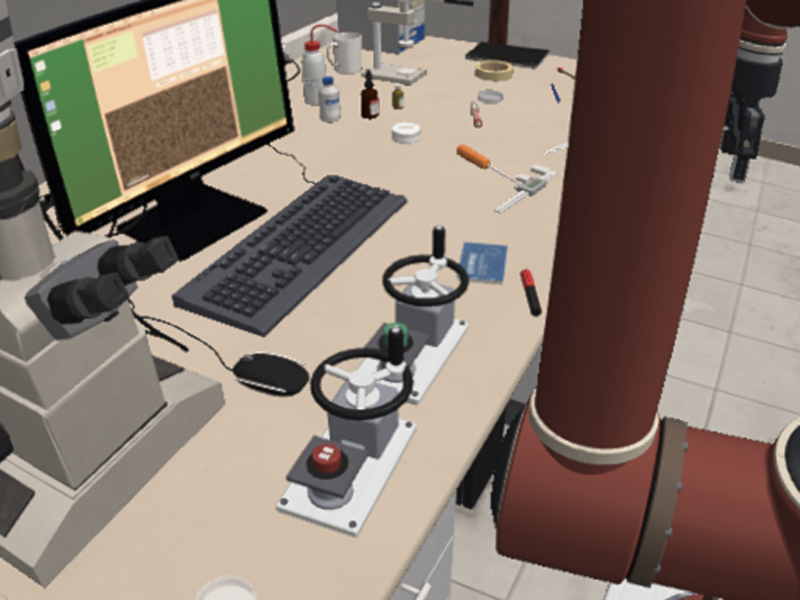

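The top view shows the red lift with its wheel hub near (340,308) and handle near (362,318). The green lift's wheel is near (479,290) with its handle near (511,283). I'll enlarge both views of the red wheel.

Run:
```python
import cv2,pickle,numpy as np
t=pickle.load(open('pics/top.pkl','rb'))['image'];s=pickle.load(open('pics/scene.pkl','rb'))['image']
a=cv2.resize(t[165:235,160:250],None,fx=8,fy=8,interpolation=cv2.INTER_CUBIC)[:, :400*2]
cv2.imwrite('pics/topc.png',a)
cv2.imwrite('pics/scc.png',cv2.resize(s[200:290,190:280],None,fx=6.6,fy=6.6,interpolation=cv2.INTER_CUBIC))
```

```text
(no output)
```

View pics/topc.png

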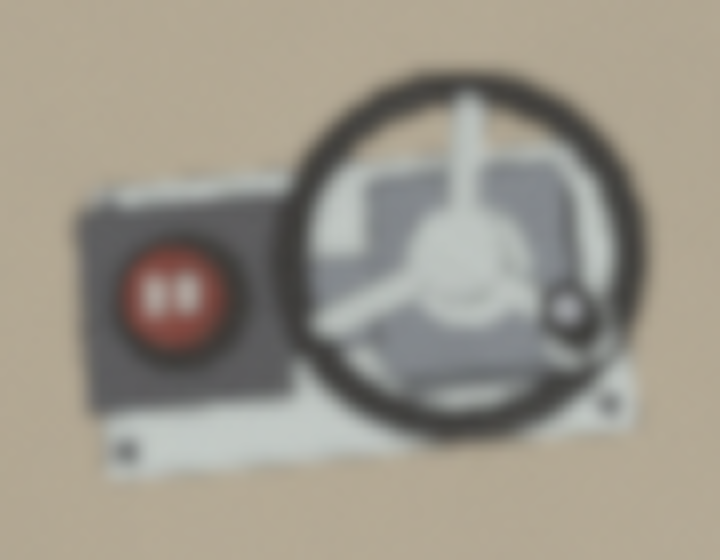

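View pics/scc.png

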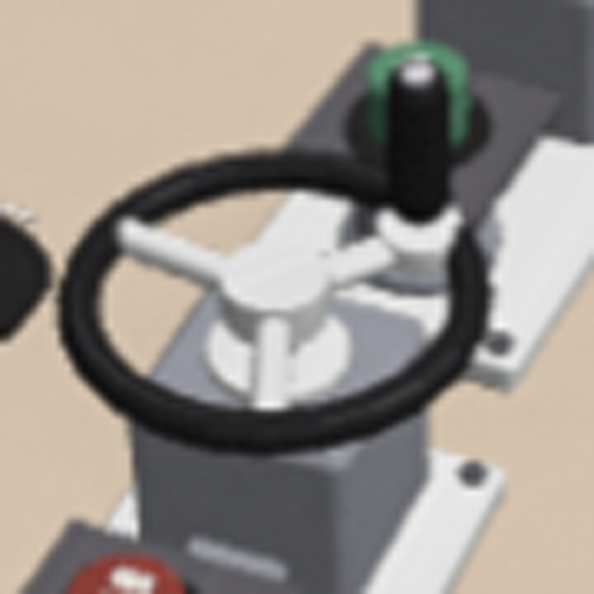

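Top crop: the wheel's outer circle spans x 276–646 and y 68–440, so its centre is at (461,254). The handle top is at (570,306) and the base bolts are at (125,450) and (610,403). Scene crop: the handle top is at (418,68) and its foot at (415,207).

```bash
cat > h.py <<'E'
import cv2,pickle,numpy as np
def ray(d,uv):
    f=192/np.tan(np.radians(d['vertical_fov']/2));K=np.array([[f,0,d['cx']],[0,f,d['cy']],[0,0,1.]])
    p=cv2.undistortPoints(np.array([[uv]],float),K,np.array(d['dist_coeffs'],float))[0,0]
    R=np.array(d['R']);return -R.T@d['t'],R.T@np.array([p[0],p[1],1])
def atz(d,uv,z):
    c,r=ray(d,uv);return c+r*(z-c[2])/r[2]
E
python3 - <<'E'
from h import *
t=pickle.load(open('pics/top.pkl','rb'));s=pickle.load(open('pics/scene.pkl','rb'))
T=lambda x,y:(160+(x+.5)/8-.5,165+(y+.5)/8-.5)
S=lambda x,y:(190+(x+.5)/6.6-.5,200+(y+.5)/6.6-.5)
for z in(.1,):
  for p in [(461,254),(276,254),(646,254),(461,68),(461,440)]: print('rim',p,atz(t,T(*p),z))
print('handle top',atz(t,T(570,306),.158),atz(s,S(418,68),.158)); print('foot',atz(s,S(415,207),.111))
b1=atz(t,T(125,450),.01);b2=atz(t,T(610,403),.01);d=b1-b2;print(b1,b2,np.degrees(np.arctan2(d[1],d[0]))-90, np.linalg.norm(d))
# scene rim ellipse centre
for p in[(62,300),(488,300),(275,152),(275,450)]:print('scene rim',atz(s,S(*p),.1))
print('green grip',atz(t,(511*.64,283*.64),.155),'wheel',atz(t,(479*.64,290*.64),.1),'red mount',atz(t,T(175,298),.08))
h=atz(t,T(570,306),.158)-atz(t,T(461,254),.1);print(h,np.linalg.norm(h[:2]),np.degrees(np.arctan2(h[1],h[0])))
E
```

```text
rim (461, 254) [ 0.47427895 -0.13563096  0.1       ]
rim (276, 254) [ 0.47478947 -0.0780066   0.1       ]
rim (646, 254) [ 0.47376801 -0.19308641  0.1       ]
rim (461, 68) [ 0.5332127  -0.13505265  0.1       ]
rim (461, 440) [ 0.41648965 -0.13617416  0.1       ]
handle top [ 0.45014553 -0.17440807  0.158     ] [ 0.45185953 -0.17649329  0.158     ]
foot [ 0.45278269 -0.17501503  0.111     ]
[ 0.42159894 -0.01131464  0.01      ] [ 0.43629014 -0.17571534  0.01      ] 5.106511878301134 0.16505580946249052
scene rim [ 0.52579129 -0.10937732  0.1       ]
scene rim [ 0.42353417 -0.16096323  0.1       ]
scene rim [ 0.50577428 -0.1902247   0.1       ]
scene rim [ 0.44620397 -0.08531936  0.1       ]
green grip [ 0.49971318 -0.39922004  0.155     ] wheel [ 0.49921395 -0.35787318  0.1       ] red mount [ 0.46395519 -0.04241791  0.08      ]
[-0.02413342 -0.03877711  0.058     ] 0.04567369433842832 -121.89658097242568
```

>>> drive_tool:
  rows:
    - [[0, 0, 0], 0.125]
    - [[0, 0, 0], 0.125]
    - [[0.015, -0.02, 0], 0]
    - [[0.02, -0.03, 0], 0]
    - [[0.02, -0.03, 0], 0]
    - [[0.02, -0.03, 0], 0]
    - [[0.02, -0.03, 0], 0]
    - [[0.02, -0.03, 0], 0]
    - [[0.02, -0.03, 0], 0]
    - [[0.02, -0.03, 0], 0]
  jaw: 0
  grip_force: 30

```text
t: 1.1
tool_pos: [0.31, -0.3741, 0.3034]
tool_rot: [-3.141, 0.001, 0.0]
contact_force: [-0.1, 1.0, -0.1]
opening: 0.0856
grip_force: 0.0
```

>>> drive_tool:
  rows:
    - [[0.02, -0.028, 0], 0]
    - [[0.02, -0.028, 0], 0]
    - [[0.02, -0.029, 0], 0]
    - [[0.02, -0.029, 0], 0]
    - [[0.02, -0.028, 0], 0]
    - [[0.02, -0.028, 0], 0]
    - [[0.021, -0.029, 0], 0]
    - [[0, 0, 0], 0]
    - [[0, 0, 0], 0]

```text
t: 2.0
tool_pos: [0.4506, -0.1762, 0.3034]
tool_rot: [-3.142, -0.002, 0.002]
contact_force: [0.2, 0.2, -0.0]
opening: 0.0856
grip_force: 0.0
```

Run:
```python
from station import ctrl, vision
import cv2,numpy as np
o=ctrl.get_obs(); print(o['t'],o['tool_pos'],o['tool_rot'],o['contact_force'])
d=vision.get_image('wrist');im=d['image'].copy()
f=192/np.tan(np.radians(d['vertical_fov']/2));K=np.array([[f,0,d['cx']],[0,f,d['cy']],[0,0,1.]])
P=np.array([[.4513,-.1752,.158],[.4745,-.1356,.107]])
p=cv2.projectPoints(P,cv2.Rodrigues(np.array(d['R']))[0],np.array(d['t'],float),K,np.array(d['dist_coeffs'],float))[0][:,0];print(p)
for q in p: cv2.drawMarker(im,tuple(int(round(v)) for v in q),(255,0,255),0,10,1)
cv2.imwrite('pics/w1.png',cv2.resize(im,(800,600)))
```

```text
2.0 [ 0.45055491 -0.1761794   0.3034499 ] [-3.14155565e+00 -2.43936860e-03  1.63791779e-03] [ 0.15451501  0.20110804 -0.0235579 ]
[[258.40637654 203.45519382]
 [215.06823485 160.47906286]]
```

View pics/w1.png

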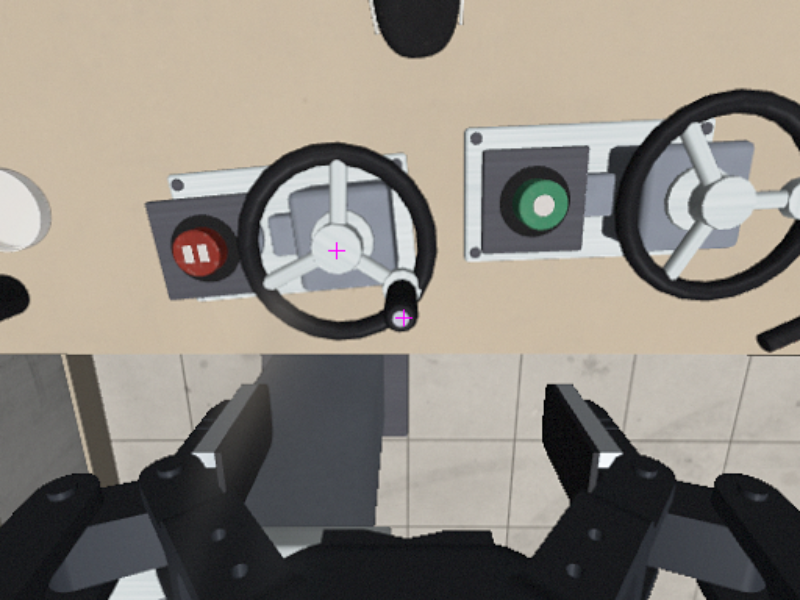

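The projected hub and handle top land at (336,250) and (404,317). The handle itself is seen at (400,318), about 1.5 mm off, so the measurement is confirmed. Next I descend and pinch.

>>> drive_tool:
  rows:
    - [[0, -0.0015, 0.02], 0]
    - [[0, 0, 0.025], 0]
    - [[0, 0, 0.025], 0]
    - [[0, 0, 0.02], 0]
    - [[0, 0, 0.015], 0]
    - [[0, 0, 0.007], 0]
    - [[0, 0, 0], 0]

```text
t: 2.75
tool_pos: [0.4499, -0.1755, 0.191]
tool_rot: [-3.141, 0.002, 0.003]
contact_force: [0.8, -0.8, 0.4]
opening: 0.085
grip_force: 0.0
```

>>> drive_tool:
  rows:
    - [[0, 0, 0], 0]
    - [[0, 0, 0], 0]
    - [[0, 0, 0], 0]
    - [[0, 0, 0], 0]
    - [[0, 0, 0], 0]
    - [[0, 0, 0], 0]
    - [[0, 0, 0], 0]
    - [[0, 0, 0], 0]
  jaw: 1
  grip_force: 30

```text
t: 3.55
tool_pos: [0.4511, -0.1748, 0.1926]
tool_rot: [-3.141, 0.0, -0.002]
contact_force: [1.6, 5.0, 3.9]
opening: 0.0172
grip_force: 30.0
```

Run:
```python
import numpy as np
a=np.radians(-120.8-10*np.arange(0,43));x=45*np.cos(a);y=-45*np.sin(a)
X=np.round(x,1);Y=np.round(y,1)
for i in range(0,42,10): print(i*10, [[round(X[k+1]-X[k],1),round(Y[k+1]-Y[k],1)] for k in range(i,min(i+10,42))])
```

```text
0 [[np.float64(-6.4), np.float64(-4.6)], [np.float64(-5.5), np.float64(-5.7)], [np.float64(-4.4), np.float64(-6.4)], [np.float64(-3.2), np.float64(-7.2)], [np.float64(-1.9), np.float64(-7.6)], [np.float64(-0.6), np.float64(-7.8)], [np.float64(0.8), np.float64(-7.8)], [np.float64(2.1), np.float64(-7.6)], [np.float64(3.4), np.float64(-7.0)], [np.float64(4.6), np.float64(-6.4)]]
100 [[np.float64(5.7), np.float64(-5.5)], [np.float64(6.4), np.float64(-4.4)], [np.float64(7.2), np.float64(-3.2)], [np.float64(7.6), np.float64(-1.9)], [np.float64(7.8), np.float64(-0.6)], [np.float64(7.8), np.float64(0.8)], [np.float64(7.6), np.float64(2.1)], [np.float64(7.0), np.float64(3.4)], [np.float64(6.4), np.float64(4.6)], [np.float64(5.5), np.float64(5.7)]]
200 [[np.float64(4.4), np.float64(6.4)], [np.float64(3.2), np.float64(7.2)], [np.float64(1.9), np.float64(7.6)], [np.float64(0.6), np.float64(7.8)], [np.float64(-0.8), np.float64(7.8)], [np.float64(-2.1), np.float64(7.6)], [np.float64(-3.4), np.float64(7.0)], [np.float64(-4.6), np.float64(6.4)], [np.float64(-5.7), np.float64(5.5)], [np.float64(-6.4), np.float64(4.4)]]
300 [[np.float64(-7.2), np.float64(3.2)], [np.float64(-7.6), np.float64(1.9)], [np.float64(-7.8), np.float64(0.6)], [np.float64(-7.8), np.float64(-0.8)], [np.float64(-7.6), np.float64(-2.1)], [np.float64(-7.0), np.float64(-3.4)], [np.float64(-6.4), np.float64(-4.6)], [np.float64(-5.5), np.float64(-5.7)], [np.float64(-4.4), np.float64(-6.4)], [np.float64(-3.2), np.float64(-7.2)]]
400 [[np.float64(-1.9), np.float64(-7.6)], [np.float64(-0.6), np.float64(-7.8)]]
```

>>> drive_tool:
  rows:
    - [[-0.0064, -0.0046, 0], 0]
    - [[-0.0055, -0.0057, 0], 0]
    - [[-0.0044, -0.0064, 0], 0]
    - [[-0.0032, -0.0072, 0], 0]
    - [[-0.0019, -0.0076, 0], 0]

```text
t: 4.05
tool_pos: [0.4288, -0.1438, 0.1926]
tool_rot: [3.139, -0.0, -0.001]
contact_force: [1.1, -1.8, 5.6]
opening: 0.0174
grip_force: 30.1
```

>>> drive_tool:
  rows:
    - [[-0.0006, -0.0078, 0], 0]
    - [[0.0008, -0.0078, 0], 0]
    - [[0.0021, -0.0076, 0], 0]
    - [[0.0034, -0.007, 0], 0]
    - [[0.0046, -0.0064, 0], 0]
    - [[0.0057, -0.0055, 0], 0]
    - [[0.0064, -0.0044, 0], 0]
    - [[0.0072, -0.0032, 0], 0]
    - [[0.0076, -0.0019, 0], 0]
    - [[0.0078, -0.0006, 0], 0]

```text
t: 5.05
tool_pos: [0.4738, -0.0903, 0.1925]
tool_rot: [-3.14, -0.001, 0.003]
contact_force: [-2.4, 3.7, 7.7]
opening: 0.0174
grip_force: 30.5
```

>>> drive_tool:
  rows:
    - [[0.0078, 0.0008, 0], 0]
    - [[0.0076, 0.0021, 0], 0]
    - [[0.007, 0.0034, 0], 0]
    - [[0.0064, 0.0046, 0], 0]
    - [[0.0055, 0.0057, 0], 0]
    - [[0.0044, 0.0064, 0], 0]
    - [[0.0032, 0.0072, 0], 0]
    - [[0.0019, 0.0076, 0], 0]

```text
t: 5.85
tool_pos: [0.5177, -0.129, 0.1926]
tool_rot: [3.142, 0.001, -0.002]
contact_force: [-2.9, 1.4, 7.2]
opening: 0.0173
grip_force: 30.4
```

>>> drive_tool:
  rows:
    - [[0.0006, 0.0078, 0], 0]
    - [[-0.0008, 0.0078, 0], 0]
    - [[-0.0021, 0.0076, 0], 0]
    - [[-0.0034, 0.007, 0], 0]
    - [[-0.0046, 0.0064, 0], 0]
    - [[-0.0057, 0.0055, 0], 0]
    - [[-0.0064, 0.0044, 0], 0]
    - [[-0.0072, 0.0032, 0], 0]
    - [[-0.0076, 0.0019, 0], 0]
    - [[-0.0078, 0.0006, 0], 0]

```text
t: 6.85
tool_pos: [0.4727, -0.1804, 0.1925]
tool_rot: [-3.139, 0.0, -0.0]
contact_force: [1.8, 6.0, 8.0]
opening: 0.017
grip_force: 30.4
```

>>> drive_tool:
  rows:
    - [[-0.0078, -0.0008, 0], 0]
    - [[-0.0076, -0.0021, 0], 0]
    - [[-0.007, -0.0034, 0], 0]
    - [[-0.0064, -0.0046, 0], 0]
    - [[-0.0055, -0.0057, 0], 0]
    - [[-0.0044, -0.0064, 0], 0]

```text
t: 7.45
tool_pos: [0.4342, -0.1583, 0.1926]
tool_rot: [3.14, -0.0, 0.002]
contact_force: [2.2, -0.4, 4.9]
opening: 0.0169
grip_force: 30.1
```

>>> drive_tool:
  rows:
    - [[-0.0032, -0.0072, 0], 0]
    - [[-0.001, -0.0038, 0], 0]
    - [[-0.0009, -0.0038, 0], 0]
    - [[0, 0, 0], 0]

```text
t: 7.85
tool_pos: [0.4287, -0.1433, 0.1926]
tool_rot: [3.141, 0.001, -0.002]
contact_force: [-1.3, 0.5, 7.0]
opening: 0.0172
grip_force: 30.3
```

>>> drive_tool:
  rows:
    - [[-0.0003, -0.002, 0], 0]
    - [[-0.0003, -0.002, 0], 0]
    - [[0, 0, 0], 0]

```text
t: 8.15
tool_pos: [0.4282, -0.1396, 0.1925]
tool_rot: [3.14, 0.0, -0.002]
contact_force: [-0.5, 0.4, 7.6]
opening: 0.0172
grip_force: 30.3
```

>>> drive_tool:
  rows:
    - [[0, -0.002, 0], 0]
    - [[0, 0, 0], 0]
    - [[0, 0, 0], 0]

```text
t: 8.45
tool_pos: [0.4282, -0.1388, 0.1926]
tool_rot: [3.137, 0.0, -0.002]
contact_force: [-0.2, -5.8, 6.2]
opening: 0.0168
grip_force: 30.2
```

>>> drive_tool:
  rows:
    - [[0, -0.002, 0], 0]
    - [[0, -0.001, 0], 0]
    - [[0, 0, 0], 0]
    - [[0, 0, 0], 0]

```text
t: 8.85
tool_pos: [0.4281, -0.138, 0.1926]
tool_rot: [3.13, -0.0, -0.001]
contact_force: [-0.0, -16.1, 2.3]
opening: 0.0172
grip_force: 30.3
```

The stop is confirmed: the force rises to 16 N with hardly any motion. Next I relax and back off 90°.

>>> drive_tool:
  rows:
    - [[0, 0.005, 0], 0]
    - [[0.0014, 0.0077, 0], 0]
    - [[0.0027, 0.0074, 0], 0]
    - [[0.0039, 0.0068, 0], 0]
    - [[0.005, 0.006, 0], 0]
    - [[0.006, 0.005, 0], 0]
    - [[0.0068, 0.0039, 0], 0]
    - [[0.0074, 0.0027, 0], 0]
    - [[0.0077, 0.0014, 0], 0]
    - [[0.0078, 0, 0], 0]

```text
t: 9.85
tool_pos: [0.477, -0.1801, 0.1925]
tool_rot: [-3.141, 0.0, 0.003]
contact_force: [-2.1, 4.0, 8.5]
opening: 0.0171
grip_force: 30.9
```

>>> drive_tool:
  rows:
    - [[0, 0, 0], 0]
    - [[0, 0, 0], 0]
    - [[0, 0, 0], 0]

```text
t: 10.15
tool_pos: [0.4773, -0.18, 0.1926]
tool_rot: [-3.141, -0.0, -0.0]
contact_force: [0.7, 2.5, 6.5]
opening: 0.0173
grip_force: 30.7
```

>>> drive_tool:
  rows:
    - [[0, 0, 0], 0]
    - [[0, 0, 0], 0]
    - [[0, 0, 0], 0]
    - [[0, 0, 0], 0]
    - [[0, 0, 0], 0]
    - [[0, 0, 0], 0]
    - [[0, 0, 0], 0]
  jaw: 0

```text
t: 10.85
tool_pos: [0.4773, -0.1806, 0.1919]
tool_rot: [-3.142, 0.0, 0.0]
contact_force: [0.1, 0.3, 0.3]
opening: 0.085
grip_force: 0.0
```

>>> drive_tool:
  rows:
    - [[0, 0, -0.01], 0]
    - [[0, 0, -0.02], 0]
    - [[0, 0, -0.03], 0]
    - [[0, 0, -0.03], 0]
    - [[0, 0, -0.03], 0]
    - [[0, 0, -0.01], 0]
    - [[0, 0, 0], 0]
    - [[0, 0, 0], 0]

```text
t: 11.65
tool_pos: [0.4769, -0.1803, 0.3206]
tool_rot: [-3.141, 0.0, 0.002]
contact_force: [0.1, -0.4, -0.8]
opening: 0.0855
grip_force: 0.0
```

Run:
```python
from station import ctrl, vision
import cv2
d=vision.get_image('wrist');cv2.imwrite('pics/w2.png',cv2.resize(d['image'],(800,600)))
print(ctrl.get_obs()['contact_force'])
```

```text
[-0.79695549 -0.02375429  0.96517348]
```

View pics/w2.png

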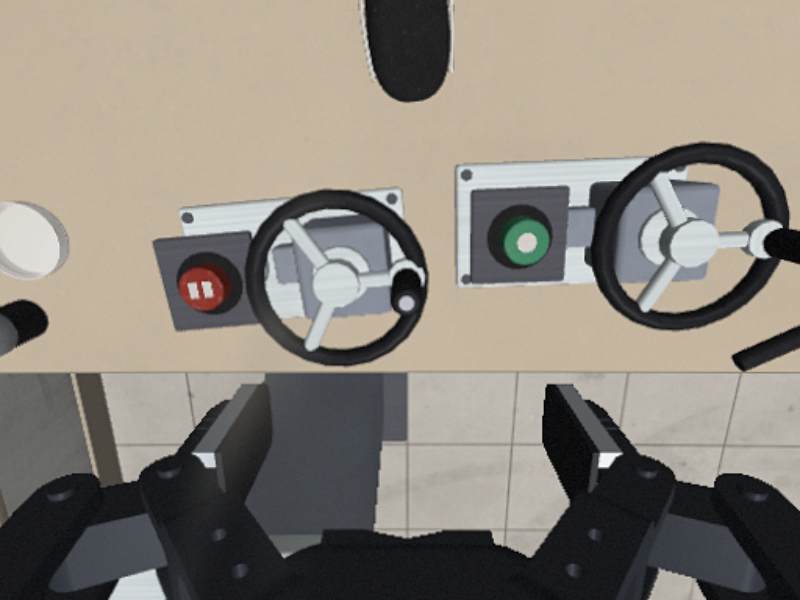

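The red wheel's arm now points along the lift's -y, with the handle at (405,300), a quarter turn back from its stop. The green lift is unchanged and the gripper is clear.

```bash
python3 -c "
from station import ctrl
print(ctrl.finish_job())"
```

```text
the job is handed in; nothing more can be done
None
```

I wound the red mount's lift up to its stop, backed the wheel off about a quarter turn and let go; the green mount's lift was left alone, and the job is handed in (no verdict was returned).

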